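# Tip the offcut cart out into the tray

## Robot

A 7-joint arm with a two-finger parallel gripper is mounted at the origin on the work surface. World frame = base frame: x ahead of the robot, y to its left, z up, the work surface at z = 0. Lengths are in m, angles in rad, forces in N, time in s.
With the tool pointing down it reaches from about 0.4 to 0.75 m from the base axis. Payload 19.5 kg.
Tool frame: the origin (TCP) lies midway between the tips of the shut fingers; the grasp point (between the pads) lies 19 mm behind it; x points along the fingers, y is the direction in which the jaws open and shut, and the axes are right-handed (so a half turn about x gives the same grasp; the last joint's range is limited). The gripper opens to 85 mm and grips with 20 to 120 N. Pads are 22 mm wide; open, the fingers measure 114 mm over their backs; the gripper's body (76 mm by 85 mm) begins 54 mm behind the grasp point. The pads swing forward as they close: fully open they stand 13 mm farther back than shut.
Start: joints at [-0.042, 0.707, -0.028, 1.485, 0.022, 0.951, -0.075], TCP at [0.575, 0, 0.231] pointing down, gripper open.
Joint ranges: [-2.71, 2.71], [-0.32, 2.16], [-1.57, 1.52], [0, 2.45], [-1.46, 4.6], [0, 2.02], [-2.83, 2.83]. Speed limits (rad/s): [1.89, 1.89, 2.57, 2.57, 3.01, 3.01, 3.01].

## Interface

Orientations are given as a unit quaternion [x, y, z, w].
In Python, from rig import arm gives the robot as it stands.
- The arm moves only by the tool apply_moves, never from a script. Its argument "targets" is a list of rows, each a list of 7 numbers: the finger opening in m, from 0 to 0.0854, then the shift along the tool's x, y, z in m, then the turn, a rotation vector about the tool's x, y, z in degrees. A call has 1 to 10 rows; each row shifts and turns the commanded pose from where the row before left it, along the tool's axes as they then stand; what a row does not reach is not made up. A row lasts 1/8 s, in which the tool goes at most 62.5 mm and 10.7 degrees, less where a joint would pass 70% of its speed; a pose out of reach is approached as far as the arm can. A call is refused whole if a number of a shift passes 0.0625 or a number of a turn 10.7, either way. A call with a gripper value outside its range is refused whole. The fingers move at their own pace and stop on an object; the grip force is fixed at half the most. Time passes only in rows, so rows that do not move let the fingers close. It gives the time, the measured TCP pose, the force and the opening at its end, in the units of the state.
- arm.state(): the state, without advancing time (a new reading comes with each control period).
- arm.camera(name): name is "scene" or "side" or "wrist"; returns a dict with "img" (384x512x3 uint8, red, green, blue), "fovy" (degrees; the focal length in pixels is half the picture's height over the tangent of half this angle, whatever the lens; pixels are square), "cx", "cy" (the principal point, pixels), "R" (3x3) and "t" (3): a world point X has camera coordinates R X + t. Camera axes: x right, y down, z forward; pixel columns grow to the right and rows downward; lengths in m; the calibration is good to about 2 mm. A picture is of the moment at which its call begins. There is no depth.
- arm.finish_job(): hands the job in, once; it reports no verdict.
The state is a dict: "time": time; "joints": joint angles; "qd": joint speeds; "joint_torque": joint torques, N m; "ee_pos": TCP position; "tool_rot": TCP orientation; "contact_force": force on the tool from outside, world axes, zero at the start; "ft_torque": the same for the moment, N m; "opening": finger opening in m.
Only numpy, scipy, OpenCV 4.12 (cv2) and the standard library are available. Lean on these libraries where they do the work, as an engineer would, in place of code of your own. Each camera call takes 0.05 s, during which the arm holds its last target. There are 200 camera calls.

## Task

Put the neck-heel offcut that lies on the bench into the small tip cart with the other two, then lift the cart's handle and tip the hopper forward over its wheels until it stands tipped against its stop by itself, and take your hand off so that it empties into the steel tray. Then take the handle again and lower the hopper gently, without letting it drop, until it is back level on its legs, with all three offcuts in the tray. Leave the glue jar, the screwdriver and the bowl where they are.

Things in the scene. Friction and masses are not known exactly. Their poses are not given: they have to be found in the camera images.
- hopper (a joint): tilt of the plywood cart hopper about its wheel axle: 0 = level, resting on its legs; grows as the handle is lifted and it tips forward; 1.8 = tipped against its stop. Empty, it falls back to 0 below about 1.2 and forward to its stop above that. Hopper 0.5 kg, free hinge; about 2 to 3 N at the handle lifts it
- axle (a point): middle of the wheel axle, 95 mm above the bench, between the two wheels (100 mm diameter, 184 mm apart), chocked on a fixed plank stand (205 x 240 mm, 45 mm high): it never moves, the hopper turns about it. x: from handle to nose (roughly world +y when level; pitches down with the hopper), y: along the axle, to the left of x
- bar (a point): middle of the cart's handle: wooden cross-slat 30 mm wide, 12 mm thick, parallel to the axle, 100 mm clear between its two shafts. It turns with the hopper. Level: lies flat (30 mm across), 205 mm behind and 14 mm above the axle, 59 mm clear to the hopper's back wall, whose rim is 66 mm higher. Tipped: stands upright (12 mm across), 60 mm ahead of the axle, 291 mm above the bench, shafts below. Axes as axle
- hopper_floor (a point): centre of the hopper's inner floor (110 x 140 mm inside), 70 mm behind and 20 mm above the axle when level (115 mm above the bench); walls 60 mm high, the front one sloping forward so that the mouth is 160 mm long and 140 mm wide. Same axes as axle
- tray: fixed open steel tray on the bench ahead of the cart's nose: 240 mm (its x, the way the cart tips) x 220 mm, walls 5 mm thick, 28 mm high near the cart and 66 mm round the far half. Origin: centre of its underside
- heel_c (a point): neck-heel offcut, dark wood, L-shaped: base 70 mm (its x) x 30 mm (y) x 22 mm, with a 34 mm long step 14 mm higher (36 mm in all) centred 18 mm towards its -x end. Point at its centre, 18 mm above its underside. Starts on the bench; 50 to 100 g
- slat_c (a point): bridge-blank offcut, dark wood, 24 (x) x 64 (y) x 14 mm with a small 6 mm high step in the middle of its top; starts flat in the hopper. Point at its centre, 10 mm above its underside
- stub_c (a point): block offcut, dark wood, 34 (x) x 46 (y) x 20 mm; starts flat in the hopper. Point at its centre, 10 mm above its underside
- jar_c (a point): bystander: glue jar, 60 mm diameter, 80 mm high; point at its centre
- driver_grip (a point): bystander: screwdriver lying on the bench; point on its handle
- bowl_c (a point): bystander: steel bowl, 100 mm across, 45 mm high; point at its centre
There are look-alikes about, which are no part of the job. Leave any pink or purple look-alike of the part that bears stub_c alone.

How it is judged:
By the outcome, as a careful person would: the job done as asked, in the order asked, and still so for the second after the job is handed in, with the robot touching nothing.
It also fails if it takes over 69 s, if anything falls off the work surface, if the arm or the gripper's body presses on something with over 40 N, if the wrist force passes 120 N, or if a joint passes its speed limit or range.

## Working session

There is one attempt and no reset: what is moved stays moved. The work goes in short steps, Python scripts to look and compute and a tool call to move; the robot and the scene stay as the last step left them, time stands still between calls to the robot, and variables do not carry over. Pictures are saved under pics/ and viewed, about 8 in all and at most 12, crops included, and the job is handed in when it is done.

Besides the shell and the picture viewer there is one more tool, called after "Emit:" as a command line: name --pt "numbers of a row" for each row, then --argument value for the rest. apply_moves: Moves the arm, as the interface text tells. Its arguments: {"type":"object","properties":{"targets":{"type":"array"}},"required":["targets"]}

```bash
mkdir -p pics; ls; cat > h.py <<'E'
import numpy as np, cv2
from rig import arm
from scipy.spatial.transform import Rotation as Ro
def snap(n,f,crop=None,s=1):
    c=arm.camera(n); im=cv2.cvtColor(c["img"],cv2.COLOR_RGB2BGR); np.save('pics/'+f+'.npy',np.array([c],dtype=object),allow_pickle=True)
    if crop: a,b,d,e=crop; im=im[b:e,a:d]
    cv2.imwrite('pics/'+f+'.png',cv2.resize(im,None,fx=s,fy=s,interpolation=cv2.INTER_CUBIC)); return c
def load(f): return np.load('pics/'+f+'.npy',allow_pickle=True)[0]
def ray(c,u,v):
    f=192/np.tan(np.radians(c["fovy"])/2); R=np.array(c["R"]);t=np.array(c["t"])
    d=R.T@np.array([(u-c["cx"])/f,(v-c["cy"])/f,1]); return -R.T@t,d/np.linalg.norm(d)
def onz(c,u,v,z):
    o,d=ray(c,u,v); return o+d*(z-o[2])/d[2]
def proj(c,X):
    f=192/np.tan(np.radians(c["fovy"])/2); p=np.array(c["R"])@X+np.array(c["t"]); return [f*p[0]/p[2]+c["cx"],f*p[1]/p[2]+c["cy"]]
def tri(a,b):
    (o,d),(p,e)=a,b; k=np.linalg.lstsq(np.array([d,-e]).T,p-o,rcond=None)[0]; return (o+k[0]*d+p+k[1]*e)/2, np.linalg.norm(o+k[0]*d-p-k[1]*e)
E
python3 - <<'E'
from h import *
a=snap("scene","s0");b=snap("side","d0")
for c in (a,b): print(c["fovy"],c["cx"],c["cy"],-np.array(c["R"]).T@np.array(c["t"]))
im=np.vstack([cv2.imread('pics/s0.png'),cv2.imread('pics/d0.png')])
cv2.imwrite('pics/both.png',np.hstack([cv2.imread('pics/s0.png'),cv2.imread('pics/d0.png')]))
s=arm.state();print(s["ee_pos"],s["tool_rot"],s["time"])
E
```

```text
pics
57.12870377601063 257.4888032406369 192.01147592769888 [ 1.02193342 -0.2237392   0.94941638]
47.698730121184276 265.067182881428 192.36139536729155 [ 0.080663   -0.89505047  0.92035422]
[ 5.74767913e-01 -1.38243864e-05  2.30899123e-01] [-0.49975598 -0.50022547  0.50025109 -0.49976723] 0.1
```

View pics/s0.png

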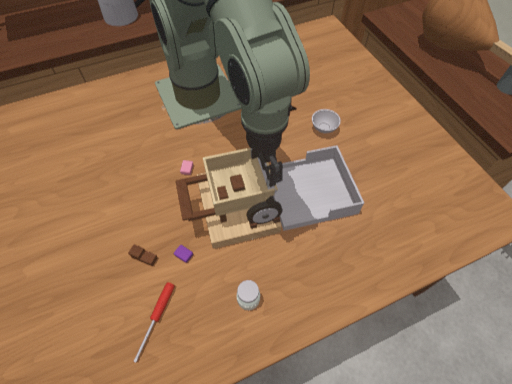

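View pics/d0.png

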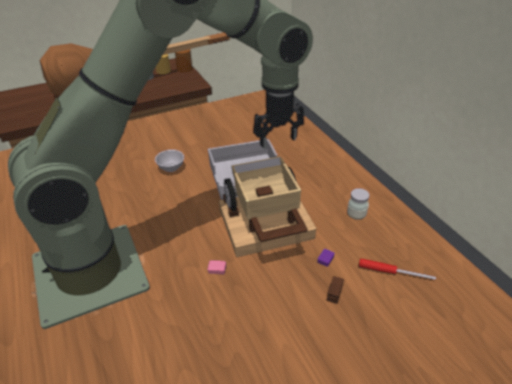

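Scene: the dark L-shaped heel is at about (142,255), or (335,289) in the side view. The look-alikes are purple (184,253) and pink (187,167). They are coloured blocks, so I leave them. The cart's bar is at about (185,198) and the tray at (318,190). I'll confirm with enlarged crops.

```bash
python3 - <<'E'
from h import *
a=load('s0');b=load('d0')
def crop(c,x,y,w,h,s): return cv2.resize(cv2.cvtColor(c["img"],cv2.COLOR_RGB2BGR)[y:y+h,x:x+w],None,fx=s,fy=s,interpolation=cv2.INTER_CUBIC)
A=crop(a,120,235,80,40,5)      # 400x200
B=crop(b,305,240,80,70,5)[:300,:400]  # 400x350->300? 
C=crop(a,165,140,130,100,3)[:300,:390]
D=crop(b,205,155,130,100,3)[:300,:390]
can=np.zeros((600,800,3),np.uint8)
can[:200,:400]=A; can[300:600,:400]=B; can[:300,400:790]=C; can[300:600,400:790]=D
cv2.imwrite('pics/crop1.png',can)
for n,c,bx,z in (("s",a,(120,235,175,275),.022),("d",b,(322,270,350,310),.022)):
    im=c["img"].astype(int); x0,y0,x1,y1=bx; r=im[y0:y1,x0:x1]
    m=(r.sum(2)<190).astype(np.uint8)
    n_,l,st,ce=cv2.connectedComponentsWithStats(m); k=1+st[1:,4].argmax()
    ys,xs=np.where(l==k); rc=cv2.minAreaRect(np.stack([xs+x0,ys+y0],1).astype(np.float32)); bp=cv2.boxPoints(rc)
    print(n,st[k],ce[k]+[x0,y0],bp.round(1).tolist()); print([onz(c,*p,.018).round(3).tolist() for p in bp], onz(c,*(ce[k]+[x0,y0]),.018).round(4))
E
```

```text
s [11 14 15 14 52] [138.94230769 255.86538462] [[130.5, 250.0], [143.89999389648438, 248.89999389648438], [145.0, 262.0], [131.60000610351562, 263.1000061035156]]
[[0.525, -0.383, 0.018], [0.537, -0.348, 0.018], [0.576, -0.355, 0.018], [0.564, -0.389, 0.018]] [ 0.5519 -0.3656  0.018 ]
d [  5  13  15  20 164] [333.45731707 293.67073171] [[326.20001220703125, 300.29998779296875], [330.8999938964844, 281.5], [341.70001220703125, 284.20001220703125], [337.0, 303.0]]
[[0.512, -0.378, 0.018], [0.555, -0.334, 0.018], [0.575, -0.354, 0.018], [0.531, -0.397, 0.018]] [ 0.5392 -0.3691  0.018 ]
```

View pics/crop1.png

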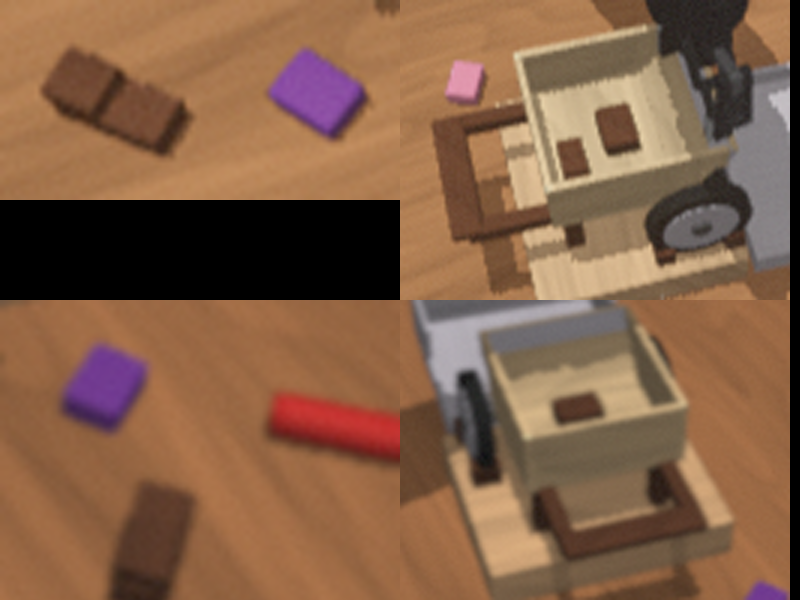

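Confirmed: the heel is the L-shaped dark piece, with its raised step at the upper-left end, and slat and stub are in the hopper. Next I compute its pose and the cart axes.

```bash
python3 - <<'E'
from h import *
a=load('s0');b=load('d0')
P=lambda x,y:(120+x/5,235+y/5)
s=onz(a,*P(84,79),.036);l=onz(a,*P(147,108),.022)
d=(l-s)[:2];print('step',s,'low',l,np.linalg.norm(d),np.degrees(np.arctan2(d[1],d[0])))
u=d/np.linalg.norm(d);print('heel centre',s[:2]+.018*u,l[:2]-.017*u)
Q=lambda x,y:(165+(x-400)/3,140+y/3)
S=lambda x,y:(205+(x-400)/3,155+(y-300)/3)
for n,p in dict(bl=(516,53),br=(550,215),fr=(732,150),fl=(660,28)).items(): print(n,onz(a,*Q(*p),.175).round(4))
for n,p in dict(bl=(482,335),br=(518,450),fr=(686,408),).items(): print('side',n,onz(b,*S(*p),.175).round(4))
for n,p in dict(o1=(432,122),o2=(457,238),i1=(468,132),i2=(482,218),mid=(458,175)).items(): print('bar',n,onz(a,*Q(*p),.115).round(4))
for n,p in dict(o1=(570,555),o2=(705,527),mid=(634,530)).items(): print('side bar',n,onz(b,*S(*p),.112).round(4))
hub=onz(a,*Q(702,228),.095);print('hub',hub)
c=arm.camera('wrist');print(-np.array(c["R"]).T@np.array(c["t"]),c["R"],c["fovy"])
R=Ro.from_quat(arm.state()["tool_rot"]).as_matrix();print(R.round(3))
E
```

```text
step [ 0.5439945  -0.36450224  0.036     ] low [ 0.56797985 -0.33922065  0.022     ] 0.03484904733422695 46.50713737341241
heel centre [ 0.55638326 -0.35144396] [ 0.55627936 -0.35155347]
bl [ 0.4236 -0.1073  0.175 ]
br [ 0.5946 -0.1394  0.175 ]
fr [0.5996 0.0269 0.175 ]
fl [0.4512 0.0249 0.175 ]
side bl [0.4488 0.0427 0.175 ]
side br [ 0.4101 -0.1234  0.175 ]
side fr [ 0.5675 -0.1401  0.175 ]
bar o1 [ 0.4218 -0.1987  0.115 ]
bar o2 [ 0.5493 -0.2161  0.115 ]
bar i1 [ 0.4465 -0.1713  0.115 ]
bar i2 [ 0.5393 -0.1894  0.115 ]
bar mid [ 0.4877 -0.1948  0.115 ]
side bar o1 [ 0.4211 -0.2007  0.112 ]
side bar o2 [ 0.5412 -0.2239  0.112 ]
side bar mid [ 0.4842 -0.1991  0.112 ]
hub [ 0.62028186 -0.00928997  0.095     ]
[0.57527812 0.06815529 0.37401681] [[ 9.99999209e-01  4.42727715e-05 -1.25670171e-03]
 [ 3.80076715e-04 -9.63278501e-01  2.68503976e-01]
 [-1.19866632e-03 -2.68504241e-01 -9.63277756e-01]] 70.25144251232558
[[-0.001  1.     0.   ]
 [-0.     0.    -1.   ]
 [-1.    -0.001  0.   ]]
```

Emit:
apply_moves --pt "0.0854 0 -0.002 0.04 0 0 0" --pt "0.0854 0 -0.002 0.05 0 0 0" --pt "0.0854 0 -0.003 0.05 0 0 0" --pt "0.0854 0 -0.003 0.05 8.7 0 0" --pt "0.0854 0.01 0.005 0.05 8.7 0 0" --pt "0.0854 0.02 0.011 0.045 8.7 0 0" --pt "0.0854 0.02 0.018 0.04 8.7 0 0" --pt "0.0854 0.02 0.0 0.02 8.7 0 0" --pt "0.0854 0 0 0 0 0 0" --pt "0.0854 0 0 0 0 0 0"

```text
time: 1.4
ee_pos: [0.5473, -0.3458, 0.1618]
tool_rot: [0.649, 0.28, -0.649, 0.28]
contact_force: [0.6, -0.5, 0.6]
opening: 0.0856
```

```bash
python3 - <<'E'
from h import *
a=load('s0');b=load('d0')
Q=lambda x,y:(165+(x-400)/3,140+y/3)
S=lambda x,y:(205+(x-400)/3,155+(y-300)/3)
f=np.array([.15,.989]);l=np.array([-.989,.15]);ax=np.array([.519,.007])
for n,p in (('stub',onz(a,*Q(618,125),.135)),('slat',onz(a,*Q(572,157),.13)),('side stub/slat',onz(b,*S(578,407),.133))):
    d=p[:2]-ax;print(n,p.round(3),'cart x,y',d@f,d@l)
s=arm.state();print(s["time"],np.round(s["ee_pos"],4),np.round(s["joints"],3));R=Ro.from_quat(s["tool_rot"]).as_matrix();print(R.round(3))
c=snap('wrist','w1',s=1.4)
print(proj(c,np.array([.5563,-.3515,.022])))
for sx,sy in((-35,-15),(-35,15),(35,15),(35,-15)):
    t=np.radians(46.5);print(np.round(1.4*np.array(proj(c,np.array([.5563+(sx*np.cos(t)-sy*np.sin(t))/1e3,-.3515+(sx*np.sin(t)+sy*np.cos(t))/1e3,0]))),0))
E
```

```text
stub [ 0.51  -0.044  0.135] cart x,y -0.05191054982300663 0.0013134759969270946
slat [ 0.522 -0.095  0.13 ] cart x,y -0.10024084667890791 -0.01800045611855542
side stub/slat [ 0.505 -0.05   0.133] cart x,y -0.05857325958775781 0.005478266539387676
1.4 [ 0.5473 -0.3458  0.1618] [ 0.458  0.906  0.132  1.28  -0.127  0.963 -0.143]
[[ 0.001  0.728 -0.686]
 [ 0.    -0.686 -0.728]
 [-1.     0.    -0.001]]
[np.float64(265.59293397797586), np.float64(179.13379199451933)]
[388. 285.]
[353. 285.]
[352. 201.]
[390. 201.]
```

View pics/w1.png

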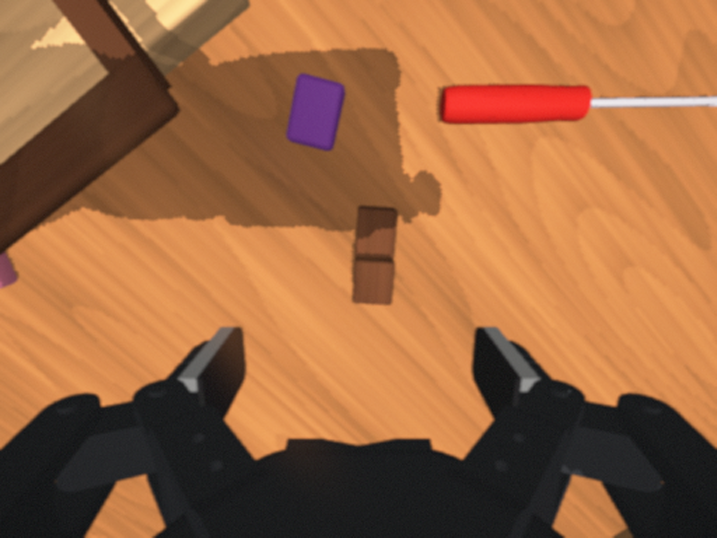

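Emit:
apply_moves --pt "0.075 0.03 0.006 -0.001 0 0 0" --pt "0.075 0.04 0.007 -0.001 0 0 0" --pt "0.075 0.04 0 0 0 0 0" --pt "0.075 0.03 0 0 0 0 0" --pt "0.075 0.014 0 0 0 0 0" --pt "0.02 0 0 0 0 0 0" --pt "0.0 0 0 0 0 0 0" --pt "0.0 0 0 0 0 0 0" --pt "0.0 0 0 0 0 0 0" --pt "0.0 0 0 0 0 0 0"

```text
time: 2.7
ee_pos: [0.5581, -0.3545, 0.009]
tool_rot: [0.65, 0.279, -0.649, 0.28]
contact_force: [-1.2, 0.8, 9.5]
opening: 0.0287
```

Emit:
apply_moves --pt "0.0 -0.04 0 0 0 0 0" --pt "0.0 -0.06 0 0 0 0 0" --pt "0.0 -0.06 0 0 0 0 0" --pt "0.0 -0.05 -0.01 -0.0058 0 0 0" --pt "0.0 -0.04 -0.03 -0.018 0 0 0" --pt "0.0 0 -0.044 -0.028 0 0 0" --pt "0.0 0 -0.05 -0.032 0 0 0" --pt "0.0 0 -0.05 -0.032 0 0 0" --pt "0.0 0 -0.05 -0.032 0 0 0" --pt "0.0 0 -0.03 -0.018 0 0 0"

```text
time: 3.95
ee_pos: [0.4793, -0.0495, 0.2582]
tool_rot: [0.65, 0.28, -0.649, 0.28]
contact_force: [0.9, -0.1, -1.0]
opening: 0.0288
```

Emit:
apply_moves --pt "0.0 0 0 0 -8.7 0 0" --pt "0.0 0 0 0 -8.7 0 0" --pt "0.0 0 0 0 -8.7 0 0" --pt "0.0 0 0 0 -8.6 0 0" --pt "0.0 0 0 0 0 0 0"

```text
time: 4.58
ee_pos: [0.48, -0.0524, 0.2579]
tool_rot: [0.537, 0.46, -0.537, 0.46]
contact_force: [0.1, -0.4, -0.8]
opening: 0.0288
```

```bash
python3 - <<'E'
from h import *
s=arm.state();print(s["time"],np.round(s["ee_pos"],4),np.round(s["joints"],3),s["opening"],s["contact_force"]);R=Ro.from_quat(s["tool_rot"]).as_matrix();print(R.round(3))
c=snap('wrist','w2',s=1.4)
E
```

```text
4.575 [ 0.48   -0.0524  0.2579] [ 4.300e-02  5.360e-01 -1.000e-03  1.768e+00  0.000e+00  8.370e-01
 -1.120e-01] 0.02879843552642456 [ 0.0789793  -0.35454928 -0.80459346]
[[ 0.001  0.988 -0.154]
 [ 0.    -0.154 -0.988]
 [-1.     0.001 -0.   ]]
```

View pics/w2.png

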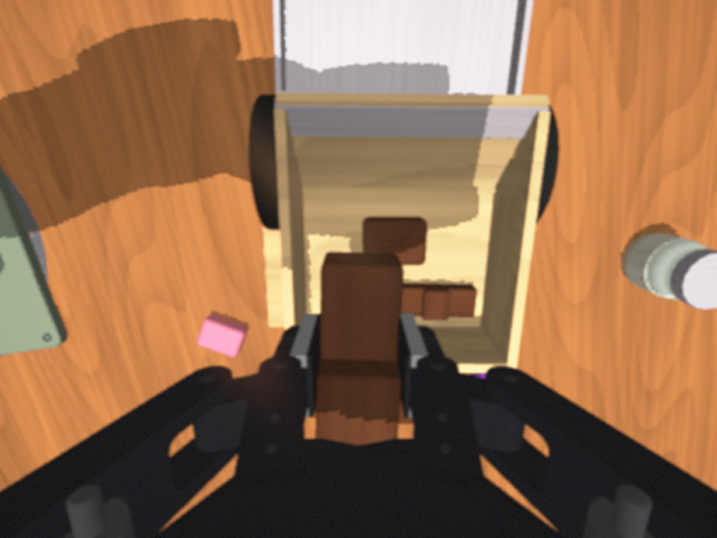

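Emit:
apply_moves --pt "0.0 0.03 0 0 0 0 0" --pt "0.0 0.04 0 0 0 0 0" --pt "0.0 0.03 0 0 0 0 0" --pt "0.0 0.012 0 0 0 0 0" --pt "0.0 0 0 0 0 0 0" --pt "0.042 0 0 0 0 0 0" --pt "0.042 0 0 0 0 0 0" --pt "0.042 0 0 0 0 0 0"

```text
time: 5.62
ee_pos: [0.4802, -0.0522, 0.1456]
tool_rot: [0.537, 0.46, -0.537, 0.46]
contact_force: [0.1, -0.0, -0.1]
opening: 0.0422
```

Emit:
apply_moves --pt "0.042 -0.03 0 0 0 0 0" --pt "0.042 -0.05 0 0 0 0 0" --pt "0.042 -0.05 0 0 0 0 0" --pt "0.042 0 0 0.04 0 0 0" --pt "0.042 0 0 0.06 0 0 0" --pt "0.042 0 0 0.06 0 0 0" --pt "0.042 0 0 0 0 0 0"

```text
time: 6.5
ee_pos: [0.454, -0.2146, 0.2753]
tool_rot: [-0.538, -0.458, 0.539, -0.459]
contact_force: [0.8, 1.0, 0.5]
opening: 0.042
```

```bash
python3 - <<'E'
from h import *
s=arm.state();print(s["time"],np.round(s["ee_pos"],4),np.round(s["joints"],3),s["opening"],s["contact_force"])
c=snap('wrist','w3'); a=snap('scene','s3')
x=cv2.imread('pics/w3.png');y=cv2.imread('pics/s3.png')[120:280,120:330]
cv2.imwrite('pics/v3.png',np.hstack([cv2.resize(x,(440,330)),cv2.resize(y,(360,330))]))
E
```

```text
6.5 [ 0.454  -0.2146  0.2753] [ 0.382  0.544 -0.008  1.672  0.007  0.926  0.21 ] 0.041981575711737655 [0.79767637 0.96610271 0.53842937]
```

View pics/v3.png

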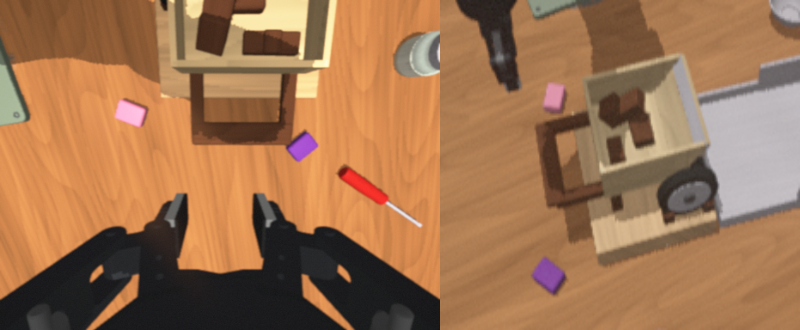

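All three offcuts are in the hopper. Before I tilt the hand, I'll work out the joint signs and measure the bar again.

```bash
cat > fk.py <<'E'
import numpy as np, itertools
from scipy.spatial.transform import Rotation as Ro
from scipy.optimize import least_squares
D=[([-0.042,0.707,-0.028,1.485,0.022,0.951,-0.075],[.5748,0,.2309],0.0),
([.458,.906,.132,1.28,-.127,.963,-.143],[.5473,-.3458,.1618],-43.3),
([.043,.536,-.001,1.768,0,.837,-.112],[.480,-.0524,.2579],-8.86),
([.382,.544,-.008,1.672,.007,.926,.21],[.454,-.2146,.2753],-8.8)]
T0=np.array([[0,1,0],[0,0,-1],[-1,0,0]],float)
def rots(q,s):
    Rs=[];R=np.eye(3)
    for i,(a,x) in enumerate(zip(q,'zyzyzyz')):
        R=R@Ro.from_euler(x,a*s[i]).as_matrix();Rs.append(R)
    return Rs
def goal(yaw): return Ro.from_euler('z',yaw,degrees=True).as_matrix()@T0
E
cat > fit.py <<'E'
from fk import *
best=[]
for s in itertools.product([1,-1],repeat=3):
    S=[-1,1,s[0],1,s[1],1,s[2]]
    # tool offset from pose 0
    K=rots(D[0][0],S)[-1].T@goal(0)
    e=max(Ro.from_matrix(rots(q,S)[-1]@K@goal(y).T).magnitude() for q,_,y in D); best.append((e,S,K.round(2).tolist()))
best.sort(key=lambda b:b[0]);print(best[:2])
S=best[0][1]
def pos(p,q):
    R=rots(q,S);o=np.array([0,0,p[0]])+R[1]@[p[2],0,p[1]]+R[3]@[p[4],0,p[3]]+R[5]@[p[6],0,p[5]];return o
r=least_squares(lambda p:np.r_[np.concatenate([(pos(p,q)-x)*1000 for q,x,_ in D]),(np.array(p)-[.3,.35,.02,.35,0,.35,.05])*5],[.3,.35,0,.35,0,.35,0])
print(r.x.round(3),r.fun.round(1))
E
python3 fit.py; python3 - <<'E'
from h import *
c=load('w3');k=512/440
for p in ((192,143),(292,140),(204,124),(281,121),(242,133)): print(onz(c,p[0]*k,p[1]*k,.115).round(4))
print('purple',onz(c,302*k,147*k,.02).round(3))
E
```

```text
[(0.008599171049753678, [-1, 1, -1, 1, -1, 1, -1], [[-0.0, -1.0, 0.0], [-0.0, -0.0, -1.0], [1.0, -0.0, -0.0]]), (0.29741162952737815, [-1, 1, -1, 1, 1, 1, -1], [[-0.0, -1.0, -0.02], [-0.04, 0.02, -1.0], [1.0, -0.0, -0.04]])]
[ 0.845  0.488 -0.003  0.291  0.126  0.716 -0.098] [-0.2 36.1 -1.3  4.8 10.9  1.3 -2.9 32.6  3.4 15.4 28.4 -3.4  2.7  0.7
 -0.1 -0.3  0.6  1.8 -0.7]
[ 0.42   -0.1974  0.115 ]
[ 0.5497 -0.2143  0.115 ]
[ 0.4399 -0.1756  0.115 ]
[ 0.5377 -0.1875  0.115 ]
[ 0.4864 -0.1948  0.115 ]
purple [ 0.592 -0.25   0.02 ]
```

```bash
cat >> fk.py <<'E'
S=[-1,1,-1,1,-1,1,-1]
K=rots(D[0][0],S)[-1].T@goal(0)
def pos(p,q):
    R=rots(q,S);return np.array([0,0,p[0]])+R[1]@[p[2],p[7],p[1]]+R[3]@[p[4],p[8],p[3]]+R[5]@[p[6],p[9],p[5]]
P0=np.array([.33,.35,.0,.4,0,.3,.05,0,0,0])
def fit():
    return least_squares(lambda p:np.r_[np.concatenate([(pos(p,q)-x)*500 for q,x,_ in D]),(p-P0)*20],P0)
lo=np.array([-2.71,-.32,-1.57,0,-1.46,0,-2.83]);hi=np.array([2.71,2.16,1.52,2.45,4.6,2.02,2.83])
F=np.array([.139,.990,0]);AX=np.array([.517,.006,.095]);Z=np.array([0,0,1.])
def bar(th): return AX+F*(-.205*np.cos(th)+.014*np.sin(th))+Z*(.205*np.sin(th)+.014*np.cos(th))
def tool(phi,sg): # phi deg below horizontal; sg=+1: tool y = up/forward side
    x=F*np.cos(np.radians(phi))-Z*np.sin(np.radians(phi)); y=sg*(F*np.sin(np.radians(phi))+Z*np.cos(np.radians(phi)))
    return np.array([x,y,np.cross(x,y)]).T
def ik(p,T,R,q0):
    return least_squares(lambda q:np.r_[(pos(p,q)-T)*20,Ro.from_matrix(rots(q,S)[-1]@K@R.T).as_rotvec()*5,(q-q0)*.02],np.clip(q0,lo+.01,hi-.01),bounds=(lo,hi))
E
python3 - <<'E'
from fk import *
r=fit();p=r.x;print(p.round(3),np.abs(r.fun[:12]/500*1000).max().round(1),'mm')
for sg in (1,-1):
  for phi0 in (20,35,50):
    q=np.array([-.1,.5,0,1.4,0,1,1.5 if sg>0 else -1.5])
    for th,ph in ((1.8,103),(1.5,(103+1)*.6+phi0*.3),(1.2,phi0+(103-phi0)*.67),(.6,phi0+(103-phi0)*.33),(0,phi0)):
        R=tool(ph,sg);s=ik(p,bar(th)+.019*R[:,0],R,q);q=s.x
        print(sg,phi0,th,round(ph),q.round(2),'res',np.abs(s.fun[:6]).max().round(3))
E
```

```text
[ 0.336  0.514  0.012  0.325  0.004  0.294  0.031 -0.026 -0.017  0.01 ] 1.4 mm
1 20 1.8 103 [-0.39  0.63  0.17  1.54  0.13  1.06  1.12] res 0.0
1 20 1.5 68 [ 0.26  0.59 -0.22  1.67 -0.33  0.9   1.72] res 0.0
1 20 1.2 76 [ 0.27  0.58 -0.14  1.66 -0.22  0.92  1.72] res 0.0
1 20 0.6 47 [ 0.79  0.9  -0.41  1.57 -0.44  1.04  2.2 ] res 0.0
1 20 0 20 [ 0.96  1.36 -0.51  1.3  -0.51  1.31  2.41] res 0.0
1 35 1.8 103 [-0.39  0.63  0.17  1.54  0.13  1.06  1.12] res 0.0
1 35 1.5 73 [ 0.18  0.57 -0.16  1.66 -0.27  0.91  1.65] res 0.0
1 35 1.2 81 [ 0.18  0.57 -0.08  1.66 -0.15  0.92  1.64] res 0.0
1 35 0.6 57 [ 0.7   0.82 -0.34  1.6  -0.36  0.96  2.11] res 0.0
1 35 0 35 [ 0.91  1.21 -0.46  1.41 -0.43  1.12  2.36] res 0.0
1 50 1.8 103 [-0.39  0.63  0.17  1.54  0.13  1.06  1.12] res 0.0
1 50 1.5 77 [ 0.11  0.56 -0.1   1.65 -0.21  0.92  1.58] res 0.0
1 50 1.2 86 [ 0.1   0.56 -0.02  1.66 -0.08  0.92  1.57] res 0.0
1 50 0.6 67 [ 0.58  0.75 -0.26  1.64 -0.27  0.88  2.  ] res 0.0
1 50 0 50 [ 0.83  1.08 -0.4   1.52 -0.34  0.93  2.26] res 0.0
-1 20 1.8 103 [-0.41  0.63  0.21  1.55  0.1   1.05 -1.99] res 0.
[... 207 characters left out ...]
 [ 0.94  1.35 -0.46  1.3  -0.55  1.33 -0.69] res 0.0
-1 35 1.8 103 [-0.41  0.63  0.21  1.55  0.1   1.05 -1.99] res 0.0
-1 35 1.5 73 [ 0.16  0.57 -0.11  1.66 -0.3   0.91 -1.46] res 0.0
-1 35 1.2 81 [ 0.16  0.57 -0.03  1.66 -0.19  0.92 -1.46] res 0.0
-1 35 0.6 57 [ 0.67  0.81 -0.29  1.61 -0.4   0.97 -0.99] res 0.0
-1 35 0 35 [ 0.89  1.21 -0.41  1.41 -0.48  1.13 -0.74] res 0.0
-1 50 1.8 103 [-0.41  0.63  0.21  1.55  0.1   1.05 -1.99] res 0.0
-1 50 1.5 77 [ 0.08  0.56 -0.06  1.65 -0.24  0.92 -1.53] res 0.0
-1 50 1.2 86 [ 0.08  0.56  0.03  1.66 -0.12  0.92 -1.54] res 0.0
-1 50 0.6 67 [ 0.56  0.74 -0.21  1.65 -0.31  0.89 -1.11] res 0.0
-1 50 0 50 [ 0.81  1.08 -0.36  1.52 -0.38  0.93 -0.84] res 0.0
```

```bash
cat > plan.py <<'E'
from fk import *
from scipy.spatial.transform import Slerp
# waypoints list [(pos,Rmat,opening)] -> rows relative in tool axes
def rows(p0,R0,wps,op):
    out=[];p,R=np.array(p0),R0
    for P,Q in wps:
        d=R.T@(P-p);w=np.degrees(Ro.from_matrix(R.T@Q).as_rotvec())
        d=np.round(d,4);w=np.round(w,1);out.append([op,*d.tolist(),*w.tolist()])
        p=p+R@d;R=R@Ro.from_rotvec(w,degrees=True).as_matrix()
    return out,p,R
def line(p0,R0,p1,R1,n):
    s=Slerp([0,1],Ro.from_matrix([R0,R1]));return [(p0+(p1-p0)*k,s(k).as_matrix()) for k in np.linspace(0,1,n+1)[1:]]
def show(o):
    for r in o: print(r,end=',\n')
E
python3 - <<'E'
from plan import *
from h import arm
p=fit().x
s=arm.state();p0=np.array(s["ee_pos"]);R0=Ro.from_quat(s["tool_rot"]).as_matrix();q=np.array(s["joints"])
RT=tool(20,-1)
print('turn',np.degrees(Ro.from_matrix(R0.T@RT).magnitude()))
pa=np.array([.465,-.27,.24]);pb=bar(0)+.019*RT[:,0]-.07*RT[:,0]
w=line(p0,R0,pa,RT,14)
for P,R in w+[(pb,RT)]:
    t=ik(p,P,R,q);dq=np.abs(t.x-q).max();q=t.x
    print(q.round(2),dq.round(2),np.abs(t.fun[:6]).max().round(3))
o,P,R=rows(p0,R0,w,.042);show(o)
o,P,R=rows(P,R,line(P,R,pb,RT,4),.036);show(o);print(pb)
E
```

```text
turn 108.58179765260873
[ 0.41  0.59 -0.01  1.6  -0.06  1.03  0.19] 0.11 0.0
[ 0.45  0.64 -0.    1.53 -0.11  1.13  0.16] 0.1 0.0
[ 0.48  0.69  0.01  1.46 -0.17  1.23  0.12] 0.1 0.0
[ 0.52  0.74  0.01  1.4  -0.23  1.33  0.08] 0.09 0.0
[ 0.55  0.8   0.02  1.34 -0.28  1.41  0.03] 0.09 0.0
[ 0.58  0.84  0.03  1.29 -0.34  1.49 -0.03] 0.08 0.0
[ 0.61  0.89  0.04  1.24 -0.4   1.56 -0.09] 0.07 0.0
[ 0.64  0.94  0.04  1.21 -0.46  1.63 -0.15] 0.06 0.0
[ 0.68  0.98  0.05  1.18 -0.52  1.68 -0.22] 0.07 0.0
[ 0.71  1.02  0.05  1.16 -0.59  1.73 -0.29] 0.07 0.0
[ 0.74  1.06  0.06  1.16 -0.65  1.76 -0.36] 0.07 0.0
[ 0.77  1.09  0.06  1.16 -0.72  1.78 -0.43] 0.07 0.0
[ 0.79  1.12  0.06  1.18 -0.79  1.8  -0.5 ] 0.07 0.0
[ 0.82  1.14  0.07  1.2  -0.85  1.8  -0.56] 0.07 0.0
[ 0.79  1.31  0.05  1.19 -0.87  1.67 -0.47] 0.17 0.0
[0.042, 0.0025, 0.0013, 0.0041, 5.5, 3.8, -3.9],
[0.042, 0.0022, 0.0019, 0.0041, 5.5, 3.9, -3.9],
[0.042, 0.0017, 0.0024, 0.004, 5.5, 3.8, -3.9],
[0.042, 0.0012, 0.0029, 0.0039, 5.5, 3.9, -3.9],
[0.042, 0.0008, 0.0033, 0.0036, 5.5, 3.8, -3.9],
[0.042, 0.0004, 0.0038, 0.0034, 5.4, 3.8, -3.9],
[0.042, -0.0002, 0.004, 0.003, 5.5, 3.9, -3.9],
[0.042, -0.0006, 0.0042, 0.0025, 5.5, 3.8, -3.9],
[0.042, -0.001, 0.0044, 0.0021, 5.5, 3.9, -3.9],
[0.042, -0.0015, 0.0045, 0.0016, 5.5, 3.8, -3.9],
[0.042, -0.0019, 0.0045, 0.001, 5.5, 3.9, -3.9],
[0.042, -0.0023, 0.0045, 0.0005, 5.5, 3.8, -3.9],
[0.042, -0.0025, 0.0043, -0.0001, 5.5, 3.8, -3.9],
[0.042, -0.0028, 0.004, -0.0007, 5.5, 3.9, -3.9],
[0.036, 0.0162, 0.0243, -0.0033, -0.0, -0.0, -0.0],
[0.036, 0.0163, 0.0243, -0.0033, -0.0, -0.0, -0.0],
[0.036, 0.0162, 0.0243, -0.0033, -0.0, -0.0, -0.0],
[0.036, 0.0162, 0.0243, -0.0032, -0.0, -0.0, -0.0],
[ 0.48184352 -0.24439508  0.12644303]
```

Emit:
apply_moves --pt "0.042 0.0025 0.0013 0.004 5.5 3.8 -3.9" --pt "0.042 0.002 0.002 0.004 5.5 3.9 -3.9" --pt "0.042 0.0017 0.0024 0.004 5.5 3.8 -3.9" --pt "0.042 0.001 0.003 0.004 5.5 3.9 -3.9" --pt "0.042 0.001 0.003 0.0035 5.5 3.8 -3.9" --pt "0.042 0.0004 0.004 0.0034 5.4 3.8 -3.9" --pt "0.042 0 0.004 0.003 5.5 3.9 -3.9" --pt "0.042 -0.0006 0.004 0.0025 5.5 3.8 -3.9" --pt "0.042 -0.001 0.0044 0.002 5.5 3.9 -3.9" --pt "0.042 -0.0015 0.0045 0.0016 5.5 3.8 -3.9"

```text
time: 7.85
ee_pos: [0.4632, -0.2513, 0.2503]
tool_rot: [0.644, 0.433, -0.601, -0.193]
contact_force: [-0.9, -0.5, 0.1]
opening: 0.0422
```

Emit:
apply_moves --pt "0.036 -0.002 0.0045 0.001 5.5 3.9 -3.9" --pt "0.036 -0.002 0.0045 0.0005 5.5 3.8 -3.9" --pt "0.036 -0.0025 0.0043 0 5.5 3.8 -3.9" --pt "0.036 -0.003 0.004 -0.001 5.5 3.9 -3.9" --pt "0.036 0 0 0 0 0 0" --pt "0.036 0 0 0 0 0 0"

```text
time: 8.6
ee_pos: [0.466, -0.2686, 0.2407]
tool_rot: [0.606, 0.365, -0.55, -0.442]
contact_force: [0.3, -1.2, 1.0]
opening: 0.036
```

```bash
python3 - <<'E'
from plan import *
from h import *
s=arm.state();p0=np.array(s["ee_pos"]);R0=Ro.from_quat(s["tool_rot"]).as_matrix()
print(s["time"],p0.round(4),np.round(s["joints"],3),s["contact_force"]);print(R0.round(3))
RT=tool(20,-1);pb=bar(0)+.019*RT[:,0]-.07*RT[:,0]
o,P,R=rows(p0,R0,line(p0,R0,pb,RT,4),.036);show(o)
c=snap('wrist','w4');print('bar mid proj',proj(c,bar(0)),'ends',proj(c,bar(0)+.05*np.array([.99,-.139,0])),proj(c,bar(0)-.05*np.array([.99,-.139,0])))
a=snap('scene','s4')
x=cv2.imread('pics/w4.png');y=cv2.imread('pics/s4.png')[120:280,60:270]
cv2.imwrite('pics/v4.png',np.hstack([cv2.resize(x,(440,330)),cv2.resize(y,(360,330))]))
E
```

```text
8.6 [ 0.466  -0.2686  0.2407] [ 0.849  1.146  0.06   1.104 -0.843  1.875 -0.616] [ 0.25397584 -1.16578294  0.98696961]
[[ 0.127 -0.044 -0.991]
 [ 0.93  -0.342  0.135]
 [-0.345 -0.939 -0.002]]
[0.036, 0.016, 0.0246, -0.003, 0.1, 0.0, -0.0],
[0.036, 0.0159, 0.0245, -0.0031, 0.0, 0.1, -0.1],
[0.036, 0.016, 0.0246, -0.003, 0.1, 0.0, -0.0],
[0.036, 0.0159, 0.0246, -0.0031, 0.0, 0.1, -0.1],
bar mid proj [np.float64(358.4318252793347), np.float64(174.68963859847645)] ends [np.float64(364.2248424050987), np.float64(121.22370245312212)] [np.float64(353.20919722508916), np.float64(222.89123924926125)]
```

View pics/v4.png

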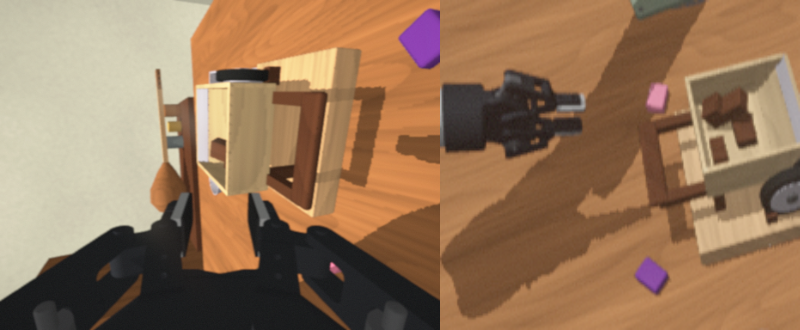

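Emit:
apply_moves --pt "0.036 0.016 0.0246 -0.003 0 0 0" --pt "0.036 0.016 0.0245 -0.003 0 0.1 -0.1" --pt "0.036 0.016 0.0246 -0.003 0 0 0" --pt "0.036 0.016 0.0246 -0.003 0 0 0" --pt "0.036 0 0 0 0 0 0" --pt "0.036 0 0 0 0 0 0"

```text
time: 9.45
ee_pos: [0.4812, -0.2452, 0.1271]
tool_rot: [0.607, 0.364, -0.549, -0.444]
contact_force: [0.5, -0.2, 0.1]
opening: 0.0362
```

```bash
python3 - <<'E'
from plan import *
from h import *
s=arm.state();p0=np.array(s["ee_pos"]);R0=Ro.from_quat(s["tool_rot"]).as_matrix()
print(s["time"],p0.round(4),np.round(s["joints"],3),s["contact_force"])
c=snap('wrist','w5');L=np.array([.99,-.139,0])
for dx,dz in((.015,.006),(.015,-.006),(-.015,-.006),(-.015,.006)): print('corner mid proj',np.round(proj(c,bar(0)+F*dx+Z*dz)))
im=c["img"].astype(int)
m=((im[...,0]-im[...,2]>18)&(im.sum(2)<230)).astype(np.uint8)
for v in (110,130,150,170,190,210):
    xs=np.where(m[v])[0];print(v,[ (g[0],g[-1]) for g in np.split(xs,np.where(np.diff(xs)>1)[0]+1) if len(g)>6])
cv2.imwrite('pics/v5.png',cv2.resize(cv2.imread('pics/w5.png'),None,fx=1.4,fy=1.4))
E
```

```text
9.45 [ 0.4812 -0.2452  0.1271] [ 0.815  1.3    0.05   1.134 -0.849  1.726 -0.504] [ 0.45122095 -0.16841981  0.11238471]
corner mid proj [244. 203.]
corner mid proj [258. 201.]
corner mid proj [272. 213.]
corner mid proj [257. 216.]
110 []
130 [(np.int64(259), np.int64(285))]
150 [(np.int64(231), np.int64(244)), (np.int64(260), np.int64(269))]
170 [(np.int64(234), np.int64(244)), (np.int64(260), np.int64(269))]
190 [(np.int64(259), np.int64(268))]
210 [(np.int64(258), np.int64(268))]
```

View pics/v5.png

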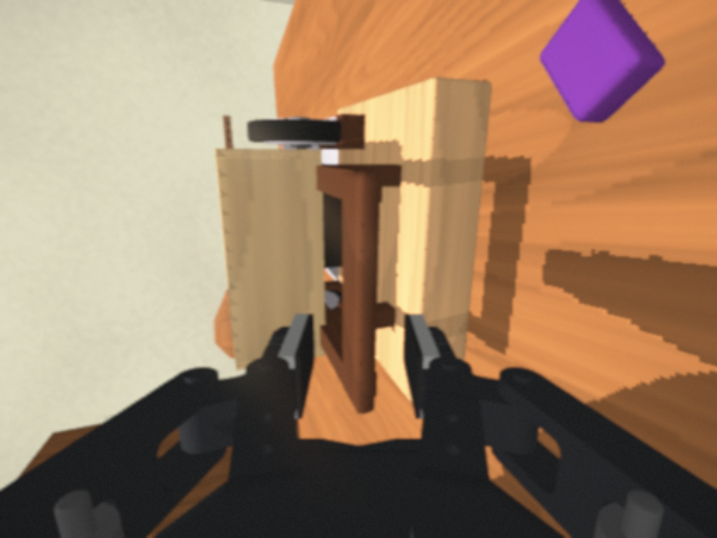

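The bar shows at columns 245–270, and I predicted 244–272, so it is lined up. Next I slide the open jaws over it.

Emit:
apply_moves --pt "0.036 0.02 0 0 0 0 0" --pt "0.036 0.03 0 0 0 0 0" --pt "0.036 0.024 0 0 0 0 0" --pt "0.036 0 0 0 0 0 0"

```text
time: 10.0
ee_pos: [0.4911, -0.1751, 0.1016]
tool_rot: [0.606, 0.365, -0.549, -0.445]
contact_force: [-0.1, 0.6, 0.7]
opening: 0.0361
```

```bash
cat > lift.py <<'E'
from plan import *
from h import arm
import sys
def tcp(th,phi,adv=.023,dn=0.): R=tool(phi,-1); return bar(th)+adv*R[:,0],R
if __name__=="__main__":
    p=fit().x
    s=arm.state();p0=np.array(s["ee_pos"]);R0=Ro.from_quat(s["tool_rot"]).as_matrix();q=np.array(s["joints"])
    print(s["time"],p0.round(4),s["contact_force"],s["opening"],'target0',tcp(0,20)[0].round(4))
    ths=eval(sys.argv[1]);w=[tcp(np.radians(t),max(20,t)) for t in ths]
    q0=q
    for k,(P,R) in enumerate(w):
        t=ik(p,P,R,q)
        if k%5==4: print(ths[k],t.x.round(2),np.abs(t.fun[:6]).max().round(3))
        q=t.x
    o,_,_=rows(p0,R0,w,float(sys.argv[2]));show(o)
E
python3 lift.py "[2,5,8,12,16,20,24,28,32,36,40,44,48,52,56,60,64,68,72,76,80,84,87,90,93,96,99,101,103,104]" .03
```

```text
10.0 [ 0.4911 -0.1751  0.1016] [-0.09231729  0.60798529  0.65078382] 0.03610451979826525 target0 [ 0.4915 -0.1756  0.1011]
16 [ 0.71  1.2   0.01  1.43 -0.92  1.53 -0.42] 0.0
36 [ 0.57  0.94  0.09  1.59 -0.89  1.35 -0.51] 0.0
56 [ 0.31  0.71  0.21  1.7  -0.78  1.13 -0.74] 0.0
76 [-0.09  0.59  0.4   1.71 -0.56  0.99 -1.12] 0.0
93 [-0.47  0.63  0.6   1.65 -0.35  0.99 -1.47] 0.0
104 [-0.66  0.72  0.71  1.58 -0.24  1.05 -1.66] 0.0
[0.03, -0.002, -0.0063, -0.0004, 0.1, 0.0, 0.1],
[0.03, -0.0024, -0.0105, -0.0, -0.0, 0.0, -0.0],
[0.03, -0.0018, -0.0106, -0.0, -0.0, 0.0, -0.0],
[0.03, -0.0015, -0.0143, -0.0, -0.0, 0.0, -0.0],
[0.03, -0.0005, -0.0143, -0.0, -0.0, 0.0, -0.0],
[0.03, 0.0004, -0.0144, -0.0, -0.0, 0.0, -0.0],
[0.03, 0.0014, -0.0126, -0.0, -0.0, 0.0, 4.0],
[0.03, 0.0014, -0.0127, -0.0, -0.0, 0.0, 4.0],
[0.03, 0.0015, -0.0126, -0.0, -0.0, 0.0, 4.0],
[0.03, 0.0014, -0.0127, -0.0, -0.0, 0.0, 4.0],
[0.03, 0.0014, -0.0127, -0.0, -0.0, 0.0, 4.0],
[0.03, 0.0014, -0.0126, 0.0, -0.0, 0.0, 4.0],
[0.03, 0.0014, -0.0127, 0.0, -0.0, 0.0, 4.0],
[0.03, 0.0014, -0.0126, 0.0, -0.0, 0.0, 4.0],
[0.03, 0.0014, -0.0127, 0.0, -0.0, 0.0, 4.0],
[0.03, 0.0014, -0.0127, 0.0, -0.0, 0.0, 4.0],
[0.03, 0.0014, -0.0126, 0.0, -0.0, 0.0, 4.0],
[0.03, 0.0014, -0.0127, 0.0, -0.0, 0.0, 4.0],
[0.03, 0.0014, -0.0126, 0.0, -0.0, 0.0, 4.0],
[0.03, 0.0015, -0.0127, 0.0, -0.0, 0.0, 4.0],
[0.03, 0.0014, -0.0127, 0.0, -0.0, 0.0, 4.0],
[0.03, 0.0014, -0.0126, 0.0, -0.0, 0.0, 4.0],
[0.03, 0.001, -0.0095, 0.0, -0.0, 0.0, 3.0],
[0.03, 0.0009, -0.0095, 0.0, -0.0, 0.0, 3.0],
[0.03, 0.001, -0.0095, 0.0, -0.0, 0.0, 3.0],
[0.03, 0.001, -0.0095, 0.0, -0.0, 0.0, 3.0],
[0.03, 0.0009, -0.0095, 0.0, 0.0, 0.0, 3.0],
[0.03, 0.0006, -0.0064, 0.0, 0.0, 0.0, 2.0],
[0.03, 0.0006, -0.0063, 0.0, 0.0, 0.0, 2.0],
[0.03, 0.0003, -0.0032, 0.0, 0.0, 0.0, 1.0],
```

Emit:
apply_moves --pt "0.032 -0.002 -0.0063 0 0 0 0" --pt "0.03 -0.0024 -0.0105 0 0 0 0" --pt "0.03 -0.0018 -0.0106 0 0 0 0" --pt "0.03 -0.0015 -0.0143 0 0 0 0" --pt "0.028 -0.0005 -0.0143 0 0 0 0" --pt "0.025 0.0004 -0.0144 0 0 0 0" --pt "0.022 0.0014 -0.0126 0 0 0 4" --pt "0.022 0.0014 -0.0127 0 0 0 4" --pt "0.02 0.0014 -0.0127 0 0 0 4" --pt "0.02 0.0014 -0.0127 0 0 0 4"

```text
time: 11.25
ee_pos: [0.4969, -0.1319, 0.2135]
tool_rot: [0.651, 0.276, -0.606, -0.364]
contact_force: [1.3, -0.8, -2.5]
opening: 0.02
```

```bash
python3 - <<'E'
from h import *
s=arm.state();print(s["time"],np.round(s["ee_pos"],4),np.round(s["joints"],2),np.round(s["contact_force"],1),s["opening"])
from lift import tcp; print(tcp(np.radians(36),36)[0].round(4))
a=snap('scene','s6');b=snap('side','d6')
x=cv2.imread('pics/s6.png')[100:280,100:340];y=cv2.imread('pics/d6.png')[100:280,160:400]
cv2.imwrite('pics/v6.png',np.hstack([cv2.resize(x,(400,300)),cv2.resize(y,(400,300))]))
E
```

```text
11.25 [ 0.4969 -0.1319  0.2135] [ 0.58  0.94  0.12  1.55 -0.88  1.4  -0.53] [ 1.3 -0.8 -2.5] 0.01999481325528325
[ 0.4977 -0.1316  0.2133]
```

View pics/v6.png

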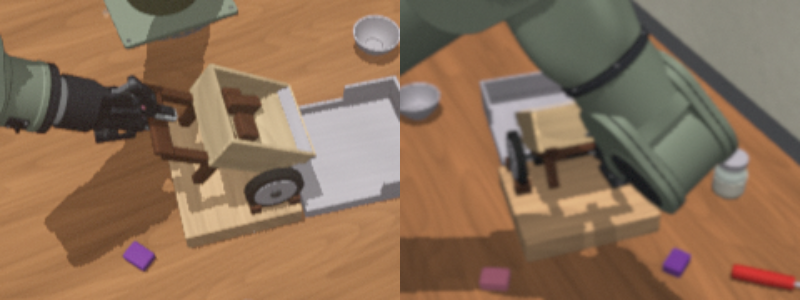

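The hopper is lifting in the cage with a load of about 2.5 N. I'll keep going.

Emit:
apply_moves --pt "0.02 0.0014 -0.0127 0 0 0 4" --pt "0.02 0.0014 -0.0127 0 0 0 4" --pt "0.02 0.0014 -0.0127 0 0 0 4" --pt "0.02 0.0014 -0.0127 0 0 0 4" --pt "0.02 0.0014 -0.0127 0 0 0 4" --pt "0.02 0.0014 -0.0127 0 0 0 4" --pt "0.02 0.0014 -0.0127 0 0 0 4"

```text
time: 12.22
ee_pos: [0.5066, -0.061, 0.2641]
tool_rot: [0.698, 0.11, -0.676, -0.207]
contact_force: [-0.1, -0.5, -1.9]
opening: 0.0198
```

```bash
python3 lift.py "[67,70,73,76,79,82,85,88,91,94,97,99,101,102,103,104]" .02
```

```text
12.225 [ 0.5066 -0.061   0.2641] [-0.09986421 -0.54905759 -1.88130273] 0.019805819426584072 target0 [ 0.4915 -0.1756  0.1011]
79 [-0.17  0.59  0.46  1.7  -0.54  0.99 -1.16] 0.0
94 [-0.5   0.64  0.64  1.64 -0.35  1.   -1.47] 0.0
103 [-0.66  0.71  0.73  1.58 -0.27  1.04 -1.62] 0.0
[0.02, 0.0007, -0.0103, -0.0009, -0.1, 0.0, 3.0],
[0.02, 0.001, -0.0095, -0.0, 0.0, 0.0, 3.0],
[0.02, 0.0009, -0.0095, -0.0, 0.0, 0.0, 3.0],
[0.02, 0.001, -0.0095, -0.0, 0.0, 0.0, 3.0],
[0.02, 0.001, -0.0095, -0.0, 0.0, 0.0, 3.0],
[0.02, 0.001, -0.0095, -0.0001, 0.0, 0.0, 3.0],
[0.02, 0.001, -0.0095, 0.0, 0.0, 0.0, 3.0],
[0.02, 0.001, -0.0095, 0.0, 0.0, 0.0, 3.0],
[0.02, 0.0009, -0.0095, 0.0, 0.0, 0.0, 3.0],
[0.02, 0.001, -0.0096, 0.0, 0.0, 0.0, 3.0],
[0.02, 0.001, -0.0095, 0.0, 0.0, 0.0, 3.0],
[0.02, 0.0006, -0.0063, 0.0, 0.0, 0.0, 2.0],
[0.02, 0.0006, -0.0063, 0.0, 0.0, 0.0, 2.0],
[0.02, 0.0003, -0.0032, 0.0, 0.0, 0.0, 1.0],
[0.02, 0.0002, -0.0032, 0.0, 0.0, 0.0, 1.0],
[0.02, 0.0003, -0.0032, 0.0, 0.0, 0.0, 1.0],
```

Emit:
apply_moves --pt "0.02 0.0008 -0.0102 -0.0008 0 0 3" --pt "0.02 0.001 -0.0095 0 0 0 3" --pt "0.02 0.001 -0.0095 0 0 0 3" --pt "0.02 0.001 -0.0095 0 0 0 3" --pt "0.02 0.001 -0.0095 0 0 0 3" --pt "0.02 0.001 -0.0095 0 0 0 3" --pt "0.02 0.001 -0.0095 0 0 0 3" --pt "0.02 0.001 -0.0095 0 0 0 3" --pt "0.02 0.001 -0.0095 0 0 0 3" --pt "0.02 0.001 -0.0095 0 0 0 3"

```text
time: 13.48
ee_pos: [0.5205, 0.0324, 0.2749]
tool_rot: [-0.703, 0.074, 0.707, 0.025]
contact_force: [0.2, 0.8, -0.9]
opening: 0.0199
```

Emit:
apply_moves --pt "0.02 0.001 -0.0095 0 0 0 3" --pt "0.02 0.0006 -0.0063 0 0 0 2" --pt "0.02 0.0006 -0.0063 0 0 0 2" --pt "0.02 0.0003 -0.0032 0 0 0 1" --pt "0.02 0.0002 -0.0032 0 0 0 1" --pt "0.02 0 0 0 0 0 0" --pt "0.02 0 0 0 0 0 0" --pt "0.02 0 0 0 0 0 0"

```text
time: 14.48
ee_pos: [0.5248, 0.0591, 0.2693]
tool_rot: [-0.695, 0.129, 0.706, -0.03]
contact_force: [1.5, -0.9, 0.2]
opening: 0.0196
```

```bash
python3 - <<'E'
from h import *
s=arm.state();print(s["time"],np.round(s["ee_pos"],4),np.round(s["joints"],2),np.round(s["contact_force"],1),s["opening"])
from lift import *; print(tcp(np.radians(103),103)[0].round(4), bar(1.8))
a=snap('scene','s7');b=snap('wrist','w7')
x=cv2.imread('pics/s7.png')[80:260,140:380];y=cv2.imread('pics/w7.png')
cv2.imwrite('pics/v7.png',np.hstack([cv2.resize(x,(400,300)),cv2.resize(y,(400,300))]))
E
```

```text
14.475 [0.5248 0.0591 0.2693] [-0.64  0.73  0.71  1.54 -0.26  1.06 -1.63] [ 1.5 -0.9  0.2] 0.019564880127853946
[0.5246 0.06   0.2692] [0.52536923 0.06560819 0.29145794]
```

View pics/v7.png

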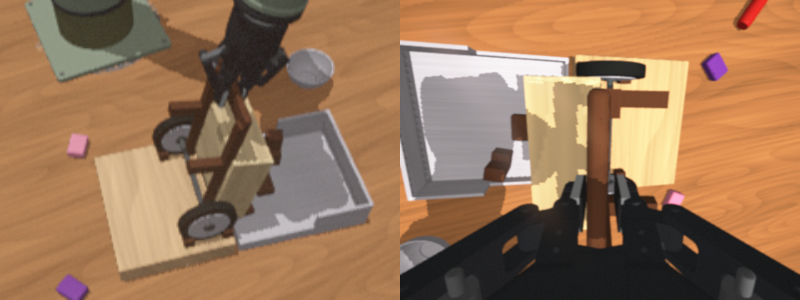

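Emit:
apply_moves --pt "0.036 0 0 0 0 0 0" --pt "0.036 0 0 0 0 0 0" --pt "0.036 -0.03 0 0 0 0 0" --pt "0.036 -0.04 0 0 0 0 0" --pt "0.036 -0.04 0 0 0 0 0" --pt "0.036 0 0 0 0 0 0" --pt "0.036 0 0 0 0 0 0" --pt "0.036 0 0 0 0 0 0" --pt "0.036 0 0 0 0 0 0"

```text
time: 15.7
ee_pos: [0.5281, 0.0839, 0.3759]
tool_rot: [-0.695, 0.129, 0.707, -0.03]
contact_force: [0.6, 0.4, 0.5]
opening: 0.0361
```

```bash
python3 - <<'E'
from h import *
from lift import *
s=arm.state();print(s["time"],np.round(s["ee_pos"],4),np.round(s["contact_force"],1),s["opening"])
a=snap('scene','s8');b=snap('side','d8');c=snap('wrist','w8')
print('bar top proj wrist',proj(c,bar(1.8)),proj(c,bar(1.7)))
x=cv2.imread('pics/s8.png')[80:260,140:380];y=cv2.imread('pics/d8.png')[90:270,140:380];z=cv2.imread('pics/w8.png')
can=np.zeros((600,800,3),np.uint8);can[:300,:400]=cv2.resize(x,(400,300));can[:300,400:]=cv2.resize(y,(400,300));can[300:,:400]=cv2.resize(z,(400,300))
cv2.imwrite('pics/v8.png',can)
E
```

```text
15.7 [0.5281 0.0839 0.3759] [0.6 0.4 0.5] 0.03608971729613222
bar top proj wrist [np.float64(254.8340651439481), np.float64(195.33106937889684)] [np.float64(278.244098157306), np.float64(195.4559413053528)]
```

View pics/v8.png

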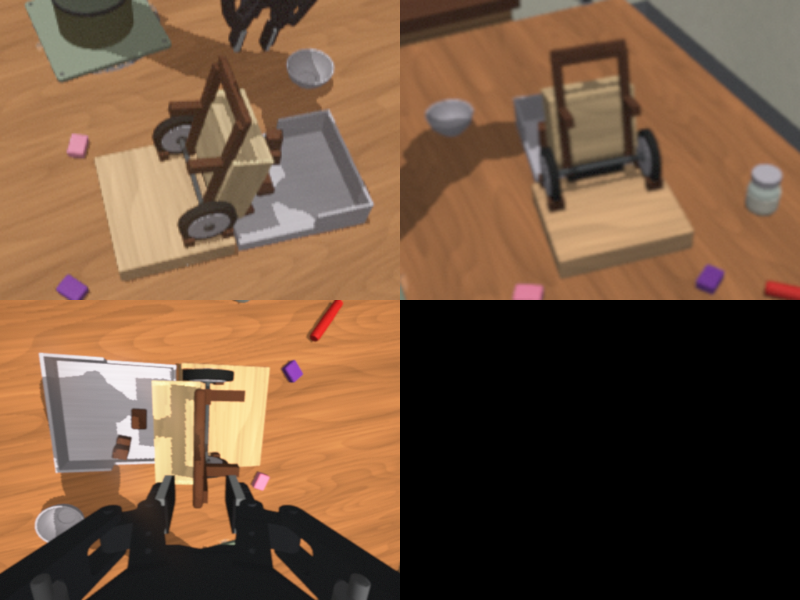

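The hopper stands tipped by itself with the hand off. Two pieces show in the tray in the wrist view, at about (139,418) and (122,447). The slat is probably hidden under the hopper. I'll take the bar again.

Emit:
apply_moves --pt "0.036 0.04 0 0 0 0 0" --pt "0.036 0.04 0 0 0 0 0" --pt "0.036 0.03 0 0 0 0 0" --pt "0.025 0 0 0 0 0 0" --pt "0.016 0 0 0 0 0 0" --pt "0.016 0 0 0 0 0 0" --pt "0.016 0 0 0 0 0 0"

```text
time: 16.73
ee_pos: [0.525, 0.0597, 0.2697]
tool_rot: [-0.696, 0.129, 0.706, -0.03]
contact_force: [0.4, -0.2, -0.3]
opening: 0.0163
```

```bash
python3 lift.py "[101,98,95,92,89,86,83,80,77,74,71,68,65,62,59]" .016
```

```text
16.725 [0.525  0.0597 0.2697] [ 0.42253812 -0.15000261 -0.33437366] 0.016288018728903345 target0 [ 0.4915 -0.1756  0.1011]
89 [-0.39  0.61  0.57  1.67 -0.4   0.98 -1.38] 0.0
74 [-0.06  0.6   0.4   1.71 -0.6   1.01 -1.06] 0.0
59 [ 0.24  0.68  0.26  1.71 -0.77  1.11 -0.77] 0.0
[0.016, 0.0, 0.006, 0.0004, -0.1, -0.1, -1.9],
[0.016, -0.0004, 0.0095, 0.0, 0.0, 0.0, -3.0],
[0.016, -0.0005, 0.0095, 0.0, 0.0, 0.0, -3.0],
[0.016, -0.0005, 0.0096, 0.0001, 0.0, 0.0, -3.0],
[0.016, -0.0005, 0.0095, -0.0, 0.0, 0.0, -3.0],
[0.016, -0.0005, 0.0096, -0.0, 0.0, 0.1, -3.0],
[0.016, -0.0004, 0.0095, -0.0, 0.0, -0.0, -3.0],
[0.016, -0.0005, 0.0095, -0.0, 0.0, -0.0, -3.0],
[0.016, -0.0005, 0.0096, -0.0, 0.0, -0.0, -3.0],
[0.016, -0.0005, 0.0095, -0.0, 0.0, -0.0, -3.0],
[0.016, -0.0004, 0.0096, 0.0, 0.0, -0.0, -3.0],
[0.016, -0.0005, 0.0095, 0.0, 0.1, -0.0, -3.0],
[0.016, -0.0005, 0.0096, 0.0, -0.0, -0.0, -3.0],
[0.016, -0.0005, 0.0095, -0.0, -0.0, -0.0, -3.0],
[0.016, -0.0004, 0.0095, -0.0, -0.0, -0.0, -3.0],
```

Emit:
apply_moves --pt "0.016 0 0.006 0 0 0 -1.9" --pt "0.016 -0.0005 0.0095 0 0 0 -3" --pt "0.016 -0.0005 0.0095 0 0 0 -3" --pt "0.016 -0.0005 0.0095 0 0 0 -3" --pt "0.016 -0.0005 0.0095 0 0 0 -3" --pt "0.016 -0.0005 0.0095 0 0 0 -3" --pt "0.016 -0.0005 0.0095 0 0 0 -3" --pt "0.016 -0.0005 0.0095 0 0 0 -3" --pt "0.016 -0.0005 0.0095 0 0 0 -3" --pt "0.016 -0.0005 0.0095 0 0 0 -3"

```text
time: 17.98
ee_pos: [0.512, -0.0312, 0.2742]
tool_rot: [0.706, 0.049, -0.691, -0.148]
contact_force: [0.6, 0.4, 0.5]
opening: 0.016
```

Emit:
apply_moves --pt "0.016 -0.0005 0.0095 0 0 0 -3" --pt "0.016 -0.0005 0.0095 0 0 0 -3" --pt "0.016 -0.0005 0.0095 0 0 0 -3" --pt "0.016 -0.0005 0.0095 0 0 0 -3" --pt "0.016 -0.0005 0.0095 0 0 0 -3"

```text
time: 18.6
ee_pos: [0.5057, -0.0758, 0.2587]
tool_rot: [0.694, 0.141, -0.665, -0.237]
contact_force: [-0.1, 0.7, 0.0]
opening: 0.0162
```

```bash
python3 lift.py "[56,53,50,47,44,41,38,35,32,29,26,23,20,18,16,14,12,10,8,6,5,4,3,2,1,0]" .018
```

```text
18.6 [ 0.5057 -0.0758  0.2587] [-0.11075294  0.72358082  0.04647007] 0.01618252595883164 target0 [ 0.4915 -0.1756  0.1011]
44 [ 0.48  0.84  0.15  1.65 -0.86  1.26 -0.57] 0.0
29 [ 0.63  1.04  0.06  1.54 -0.91  1.43 -0.46] 0.0
16 [ 0.7   1.2   0.02  1.43 -0.92  1.53 -0.42] 0.0
6 [ 0.71  1.26  0.02  1.39 -0.92  1.53 -0.39] 0.0
1 [ 0.72  1.29  0.03  1.37 -0.92  1.52 -0.38] 0.0
[0.018, 0.0003, 0.0091, 0.0002, -0.0, -0.2, -2.9],
[0.018, -0.0004, 0.0095, -0.0, -0.0, 0.0, -3.0],
[0.018, -0.0005, 0.0095, -0.0, -0.0, 0.0, -3.0],
[0.018, -0.0005, 0.0096, -0.0, -0.0, 0.0, -3.0],
[0.018, -0.0004, 0.0095, -0.0, -0.0, -0.0, -3.0],
[0.018, -0.0005, 0.0096, -0.0001, -0.0, -0.0, -3.0],
[0.018, -0.0005, 0.0095, 0.0, -0.0, -0.0, -3.0],
[0.018, -0.0005, 0.0096, 0.0, -0.0, -0.0, -3.0],
[0.018, -0.0004, 0.0095, 0.0, -0.0, -0.0, -3.0],
[0.018, -0.0005, 0.0095, 0.0, -0.0, -0.0, -3.0],
[0.018, -0.0005, 0.0096, 0.0, -0.0, -0.0, -3.0],
[0.018, -0.0005, 0.0095, 0.0, -0.0, -0.0, -3.0],
[0.018, -0.0004, 0.0096, 0.0, -0.0, -0.0, -3.0],
[0.018, -0.0004, 0.0071, 0.0, -0.0, -0.0, -0.0],
[0.018, -0.0001, 0.0072, 0.0, -0.0, -0.0, -0.0],
[0.018, 0.0001, 0.0072, -0.0, -0.0, -0.0, -0.0],
[0.018, 0.0004, 0.0071, -0.0, -0.0, -0.0, -0.0],
[0.018, 0.0007, 0.0072, -0.0, -0.0, -0.0, -0.0],
[0.018, 0.0009, 0.0071, -0.0, -0.0, -0.0, -0.0],
[0.018, 0.0011, 0.0071, -0.0, -0.0, -0.0, -0.0],
[0.018, 0.0007, 0.0035, -0.0, -0.0, -0.0, -0.0],
[0.018, 0.0007, 0.0035, -0.0, -0.0, -0.0, -0.0],
[0.018, 0.0008, 0.0035, -0.0, -0.0, -0.0, -0.0],
[0.018, 0.0008, 0.0035, -0.0, -0.0, -0.0, -0.0],
[0.018, 0.0009, 0.0035, -0.0, -0.0, -0.0, -0.0],
[0.018, 0.001, 0.0034, -0.0, -0.0, -0.0, -0.0],
```

```bash
python3 - <<'E'
from h import *
from lift import *
s=arm.state();print(np.round(s["contact_force"],1),np.round(s["joint_torque"],1))
c=snap('wrist','w9');L=np.array([.99,-.139,0])
for th in (59,103): 
  th=np.radians(th);print([np.round(proj(c,bar(th)+L*k)).tolist() for k in (-.045,0,.045)])
im=c["img"].astype(int);m=((im[...,0]-im[...,2]>18)&(im.sum(2)<230))
for v in (110,130,150,170):
    xs=np.where(m[v])[0];print(v,[ (int(g[0]),int(g[-1])) for g in np.split(xs,np.where(np.diff(xs)>1)[0]+1) if len(g)>6])
E
```

```text
[-0.1  0.7  0. ] [ -5.3 -85.3   6.1 -19.7  -1.    1.   -1.3]
[[256.0, 333.0], [256.0, 258.0], [255.0, 169.0]]
[[78.0, 267.0], [67.0, 212.0], [55.0, 150.0]]
110 []
130 [(0, 7), (31, 47), (267, 287), (289, 324)]
150 [(0, 13), (36, 52), (270, 284)]
170 [(41, 60)]
```

```bash
python3 - <<'E'
from h import *
from lift import *
n=snap('scene','s9');t=load('s8');L=np.array([.99,-.139,0])
def pt(th,dx,dy,dz):
    th=np.radians(th);return AX+F*(dx*np.cos(th)+dz*np.sin(th))+Z*(-dx*np.sin(th)+dz*np.cos(th))+L*dy
def col(c,X):
    u,v=proj(c,X);return (int(u),int(v)),c["img"][int(v)-1:int(v)+2,int(u)-1:int(u)+2].reshape(-1,3).mean(0).round().tolist()
for th in (103,59):
  for nm,d in (('bar',(-.205,-.04,.014)),('bar+',(-.205,.04,.014)),('shaftR',(-.17,.056,.014)),('backrim R',(-.135,.06,.08)),('sideR',(-.08,.077,.05))):
    X=pt(th,*d);print(th,nm,'tippedpic',col(t,X),'now',col(n,X))
E
```

```text
103 bar tippedpic ((273, 123), [74.0, 48.0, 34.0]) now ((273, 123), [175.0, 126.0, 84.0])
103 bar+ tippedpic ((284, 147), [90.0, 59.0, 42.0]) now ((284, 147), [188.0, 137.0, 93.0])
103 shaftR tippedpic ((282, 162), [64.0, 45.0, 34.0]) now ((282, 162), [180.0, 144.0, 119.0])
103 backrim R tippedpic ((302, 170), [118.0, 91.0, 69.0]) now ((302, 170), [95.0, 67.0, 53.0])
103 sideR tippedpic ((287, 188), [115.0, 99.0, 76.0]) now ((287, 188), [199.0, 190.0, 185.0])
59 bar tippedpic ((214, 140), [176.0, 127.0, 84.0]) now ((214, 140), [48.0, 40.0, 37.0])
59 bar+ tippedpic ((221, 165), [176.0, 126.0, 83.0]) now ((221, 165), [81.0, 54.0, 37.0])
59 shaftR tippedpic ((231, 176), [212.0, 180.0, 140.0]) now ((231, 176), [91.0, 65.0, 47.0])
59 backrim R tippedpic ((261, 169), [145.0, 125.0, 96.0]) now ((261, 169), [199.0, 177.0, 141.0])
59 sideR tippedpic ((264, 189), [120.0, 101.0, 77.0]) now ((264, 189), [118.0, 101.0, 79.0])
```

The bar has followed to 59°: it is dark at its new position and bench-coloured at the old one. I'll continue lowering.

Emit:
apply_moves --pt "0.016 0 0.0091 0 0 0 -3" --pt "0.016 -0.0004 0.0095 0 0 0 -3" --pt "0.016 -0.0005 0.0095 0 0 0 -3" --pt "0.016 -0.0005 0.0095 0 0 0 -3" --pt "0.016 -0.0005 0.0095 0 0 0 -3" --pt "0.018 -0.0005 0.0095 0 0 0 -3" --pt "0.018 -0.0005 0.0095 0 0 0 -3" --pt "0.018 -0.0005 0.0095 0 0 0 -3" --pt "0.018 -0.0005 0.0095 0 0 0 -3" --pt "0.018 -0.0005 0.0095 0 0 0 -3"

```text
time: 19.95
ee_pos: [0.4961, -0.1442, 0.1957]
tool_rot: [0.634, 0.315, -0.582, -0.4]
contact_force: [-0.2, -0.3, -1.4]
opening: 0.0176
```

Emit:
apply_moves --pt "0.018 -0.0005 0.0095 0 0 0 -3" --pt "0.018 -0.0005 0.0095 0 0 0 -3" --pt "0.018 -0.0004 0.0095 0 0 0 -3" --pt "0.019 -0.0004 0.0071 0 0 0 0" --pt "0.02 0 0.0072 0 0 0 0" --pt "0.022 0 0.0071 0 0 0 0" --pt "0.024 0.0004 0.0071 0 0 0 0" --pt "0.025 0.0007 0.0071 0 0 0 0" --pt "0.026 0.001 0.0071 0 0 0 0"

```text
time: 21.08
ee_pos: [0.4923, -0.1705, 0.1295]
tool_rot: [0.607, 0.364, -0.549, -0.445]
contact_force: [0.1, 0.7, -2.3]
opening: 0.0261
```

```bash
python3 lift.py "[6.5,5,3.5,2,1,0]" .028
```

```text
21.075 [ 0.4923 -0.1705  0.1295] [ 0.13119088  0.6750684  -2.29140511] 0.02612732650647046 target0 [ 0.4915 -0.1756  0.1011]
1 [ 0.72  1.29  0.01  1.36 -0.91  1.52 -0.39] 0.0
[0.028, -0.0003, 0.0057, 0.0001, 0.0, -0.1, -0.1],
[0.028, 0.001, 0.0053, 0.0, 0.0, 0.0, 0.0],
[0.028, 0.0011, 0.0052, 0.0, 0.0, 0.0, 0.0],
[0.028, 0.0012, 0.0053, 0.0, 0.0, 0.0, 0.0],
[0.028, 0.0009, 0.0034, 0.0, 0.0, 0.0, 0.0],
[0.028, 0.001, 0.0035, 0.0, 0.0, 0.0, 0.0],
```

Still carrying 2.3 N on the lower finger. I'll set it down slowly, in smaller steps.

Emit:
apply_moves --pt "0.027 0 0.005 0 0 0 0" --pt "0.028 0.0008 0.004 0 0 0 0" --pt "0.028 0.0008 0.004 0 0 0 0" --pt "0.029 0.0008 0.004 0 0 0 0" --pt "0.03 0.0008 0.003 0 0 0 0" --pt "0.03 0.0008 0.003 0 0 0 0" --pt "0.031 0.0006 0.0025 0 0 0 0" --pt "0.032 0.0006 0.002 0 0 0 0" --pt "0.034 0 0.001 0 0 0 0" --pt "0.036 0 0 0 0 0 0"

```text
time: 22.32
ee_pos: [0.4917, -0.1752, 0.1014]
tool_rot: [0.607, 0.364, -0.549, -0.445]
contact_force: [-0.1, 0.4, -0.1]
opening: 0.0358
```

Emit:
apply_moves --pt "0.036 0 0 0 0 0 0" --pt "0.036 0 0 0 0 0 0" --pt "0.036 0 0 0 0 0 0"

```text
time: 22.7
ee_pos: [0.4917, -0.1752, 0.1014]
tool_rot: [0.607, 0.364, -0.549, -0.445]
contact_force: [-0.1, -0.2, -0.6]
opening: 0.036
```

```bash
python3 - <<'E'
from h import *
s=arm.state();print(s["time"],np.round(s["ee_pos"],4),np.round(s["contact_force"],1),s["opening"])
n=snap('scene','s10');z=load('s0')
d=np.abs(n["img"].astype(int)-z["img"].astype(int)).sum(2)
print('hopper/bar right end diff vs start', d[195:225,178:192].mean(), d[180:225,205:270].mean(),d[205:222,250:280].mean())
E
```

```text
22.7 [ 0.4917 -0.1752  0.1014] [-0.1 -0.2 -0.6] 0.0360090841084092
hopper/bar right end diff vs start 55.87380952380953 45.00239316239316 14.46078431372549
```

Unloaded, pose as at first engagement. I'll back out and check.

Emit:
apply_moves --pt "0.036 -0.02 0 0 0 0 0" --pt "0.036 -0.03 0 0 0 0 0" --pt "0.036 -0.03 0 0 0 0 0" --pt "0.036 -0.04 -0.03 0 0 0 0" --pt "0.036 -0.02 -0.05 0 0 0 0" --pt "0.036 0 -0.05 0 0 0 0" --pt "0.036 0 -0.04 0 0 0 0" --pt "0.036 0 0 0 0 0 0" --pt "0.036 0 0 0 0 0 0"

```text
time: 23.88
ee_pos: [0.4812, -0.2478, 0.3084]
tool_rot: [0.606, 0.364, -0.55, -0.445]
contact_force: [-0.2, 0.4, -0.9]
opening: 0.0361
```

```bash
python3 - <<'E'
from h import *
s=arm.state();print(s["time"],np.round(s["ee_pos"],4),np.round(s["contact_force"],1))
n=snap('scene','s11');b=snap('side','d11');z=load('s0')
d=np.abs(n["img"].astype(int)-z["img"].astype(int)).sum(2)
print('bar/hopper/wheel diff', d[180:222,176:192].mean(), d[205:222,250:280].mean(),'jar',d[280:310,235:262].mean(),'driver',d[282:362,132:176].mean(),'bowl',d[108:136,310:342].mean(),'purple',d[244:262,174:194].mean(),'pink',d[160:175,180:195].mean())
x=cv2.imread('pics/s11.png')[100:300,160:380];y=cv2.imread('pics/d11.png')[110:290,160:400]
x2=cv2.imread('pics/s11.png')
can=np.zeros((600,800,3),np.uint8);can[:364,:400]=cv2.resize(x,(400,364));can[:300,400:]=cv2.resize(y,(400,300));can[364:,:310]=cv2.resize(x2,(310,236));can[310:590,400:800]=cv2.resize(x2[140:230,260:370],(400,280),interpolation=cv2.INTER_CUBIC)
cv2.imwrite('pics/v11.png',can)
E
```

```text
23.875 [ 0.4812 -0.2478  0.3084] [-0.2  0.4 -0.9]
bar/hopper/wheel diff 14.568452380952381 11.684313725490195 jar 3.914814814814815 driver 5.09375 bowl 4.612723214285714 purple 5.2972222222222225 pink 94.85333333333334
```

View pics/v11.png

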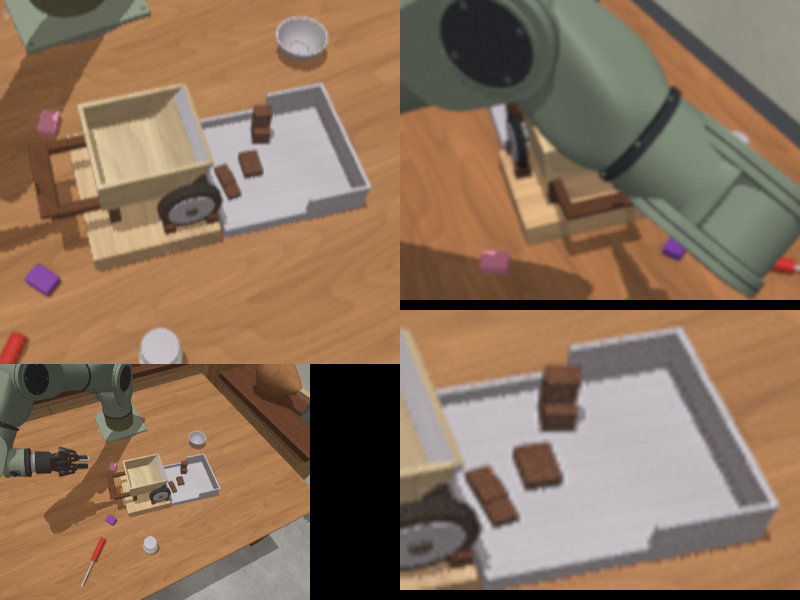

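```bash
python3 - <<'E'
from h import *
from fk import F,AX
c=load('s11');l=np.array([-.99,.139,0])
g=lambda x,y:(260+(x-400)/3.636,140+(y-310)/3.111)
for n,p,zs in (('bottom',g(557,430),(.005,)),('ledge',g(560,405),(.02,.03)),('top far',g(563,367),(.03,.045,.075)),('wall top at',g(500,392),(.028,)),('wall top far',g(625,350),(.066,))):
    for z in zs: d=onz(c,*p,z)-AX;print(n,z,'fwd',round(d@F,3),'left',round(d@l,3))
E
```

```text
bottom 0.005 fwd 0.173 left 0.037
ledge 0.02 fwd 0.181 left 0.057
ledge 0.03 fwd 0.177 left 0.05
top far 0.03 fwd 0.197 left 0.095
top far 0.045 fwd 0.191 left 0.085
top far 0.075 fwd 0.18 left 0.065
wall top at 0.028 fwd 0.133 left 0.082
wall top far 0.066 fwd 0.243 left 0.076
```

```bash
python3 -c "
from rig import arm
s=arm.state();print(s['time'],s['contact_force']);print(arm.finish_job())"
```

```text
23.975 [ 0.6964103  -0.44035582  0.61672332]
the job is handed in; nothing more can be done
None
```

The job is done and handed in at about 24 s of the 69 s allowed. I put the heel into the hopper, tipped it with the bar held loosely between the jaws, and took the hand off. The hopper stood against its stop by itself for over a second. I then took the bar again and lowered the hopper until the legs carried it.

**Final check of the pictures:**
- **Hopper:** it is empty and back level.
- **Offcuts:** all three are in the tray. The heel sits close to the low left wall and seems to stand on its end.
- **Bystanders:** the jar, screwdriver, bowl and purple block match the first picture.
- **Robot:** the arm is clear of everything. Forces at my readings stayed under 3 N apart from 9.5 N when closing on the heel, probably the fingertips on the bench.

**Checks that disagreed or were weak:**
- **Pink block:** its image area changed from the first picture. The arm's shadow now falls there and the block looks to be in the same place, but I did not measure it.
- **Bar at 59°:** one colour mask from the wrist camera suggested the bar had not followed on the way down. The scene picture showed that it had.
- **Heel near the wall:** my height estimates put its centre inside the tray, but the wall position came out only roughly.

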